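# Clear the drilling chips, then draw the fuse carrier

### The arm

A 7-joint arm with a two-finger parallel gripper is mounted at the origin on a cart in front of the work surface, level with it; the furniture and walls round the work are solid. World frame = base frame: x ahead of the robot, y to its left, z up, the work surface at z = 0. Lengths are in m, angles in rad, forces in N, time in s.
With the tool pointing down it reaches from about 0.425 to 0.925 m from the base axis. Payload 6.8 kg.
Tool frame: the origin (TCP) lies on the front face of the gripper's body, between the roots of the fingers; the fingertips stand 73 mm ahead of it and the grasp point (between the pads) lies 54 mm ahead of it (env.nose_length is the distance from the TCP to the fingertips, in m); z points along the fingers, y is the line along which they close (so a half turn about z gives the same grasp; the last joint's range is limited). The gripper opens to 85 mm and grips with 20 to 120 N. Pads are 22 mm wide; open, the fingers measure 114 mm over their backs; the gripper's body (76 mm by 85 mm) begins 54 mm behind the grasp point. The pads swing forward as they close: fully open they stand 13 mm farther back than shut.
Start: joints at [1.214, 0.477, 0.022, 1.555, -0.011, 1.109, -0.083], TCP at [0.166, -0.654, 0.304] pointing down, gripper open.
Joint ranges: [-2.96, 2.96], [-0.34, 2.1], [-1.41, 1.46], [0.24, 2.44], [-1.37, 4.51], [0.17, 1.92], [-2.96, 2.96]. Speed limits (rad/s): [2.39, 2.39, 3.14, 3.14, 3.14, 3.14, 3.14].

### API

Orientations are given as a unit quaternion [w, x, y, z].
In Python, from cell import env, kin, camera, calibration, job gives the robot as it stands. The module is installed in compiled form; this text tells all that it offers. Calls block until the motion is done:
- env.reach(position, orientation): joint-space move of the TCP to a pose.
- env.movel(position, velocity=0.15, rot=None, stop_force=None): straight line of the TCP; rot=None keeps the orientation; velocity is the mean speed in m/s. With stop_force (N) it stops when the force on the tool has changed by that much, and returns True; else False.
- env.goto_joints(angles): joint-space move.
- env.grip(opening, f_grip=None): finger opening in m; f_grip is the grip in N (None keeps the last); returns when the fingers have stopped.
- env.dwell(seconds).
- kin.inverse_kinematics(position, orientation): joint angles nearest the present ones, or None.
- env.get_state(): the state.
- camera(name): name is "side" or "top" or "wrist"; returns (picture, depth): 384x512x3 uint8, blue, green, red; 384x512 float32, m along the optical axis (not along the pixel's ray), 0 where there is no reading.
- calibration(name): a dict with "fx", "fy", "cx", "cy" (pixels), "rvec" (rotation vector, rad) and "tvec" (3), from world to camera coordinates, as OpenCV has them. Camera axes: x right, y down, z forward; pixel columns grow to the right and rows downward; lengths in m; the calibration is good to about 2 mm. The wrist camera is an equidistant fisheye: a pixel r from the principal point sees the ray r / f radians off the axis. A picture is of the moment at which its call begins: read the wrist's pose just before it. calibration takes no time and is no camera call; for the wrist camera it gives the pose at the moment of the call.
A pose or a line that the arm cannot do raises env.PlanningError and nothing moves.
- job.job_done(): hands the job in; it is judged then, once.
The state is a dict: "time": time; "qpos": joint angles; "joint_velocities": joint speeds; "joint_torque": joint torques, N m; "tcp_pos": TCP position; "orientation": TCP orientation; "force": force on the tool from outside, world axes, zero at the start; "torque": the same for the moment, N m; "opening": finger opening in m; "gripper_force": force on a finger pad.
Only numpy, scipy, OpenCV 4.12 (cv2) and the standard library are available. Lean on these libraries where they do the work, as an engineer would, in place of code of your own. Each camera call takes 0.05 s, during which the arm holds its last target. There are 200 camera calls.

### The job

The control panel on the bench has just been drilled: use the scraper block to sweep all four metal chips off its front plate into the steel tray under the front edge, so that none can drop into the fuse base once it is open, and put the scraper back down on the bench. Then squeeze the two side catches of the fuse carrier together, draw the carrier straight up out of its base and finish still holding it by the squeezed catches, upright and still, about 10 cm clear above the base. Do not touch the chips with the fingers, and leave the cutters and the marker where they lie.

Things in the scene. Friction and masses are not known exactly. Their poses are not given: they have to be found in the camera images.
- panel: Control panel lying face up, fixed: flat aluminium front plate 230 mm (x) by 220 mm (y), 4 mm thick, on a smaller grey back box. Origin on the bench under the plate's centre; z up, plate top 56 mm above it; +x points to the half with the fuse base (away from the robot), -x to the front edge, with the tray under it. The front half is flat: its drilled holes are too small for a chip.
- plate_edge (a point): Middle of the plate's front edge, on the top face (panel frame x -115, y 0, z 56 mm). The plate overhangs the back box by 41 mm here.
- socket (a point): Centre of the mouth of the black fuse base, at the top of its collar (panel frame x 62, y 0, z 62 mm). The collar is 48 mm (x) by 72 mm (y) and stands 6 mm above the plate; the carrier stands 36 mm deep in it, guided with 1.5 to 2 mm play. Axes as the panel.
- fuse_carrier: Black fuse carrier, loose, upright in the base, 44 (x) by 60 (y, over the catches) by 72 mm tall, 0.14 to 0.23 kg; its upper 36 mm show. Origin: centre of its underside, 36 mm below the socket point; axes start along the panel's. Grey ribbed finger plates on its +y and -y sides, 26 mm wide (x), 40 to 64 mm above the origin. Hooks below them lock it in the base until both are pressed in.
- carrier_grip (a point): Point on the carrier's centre line between the two finger plates, 58 mm above its origin (22 mm above the collar): where to pinch, from above, fingers closing along the carrier's y. The plates' outer faces are 60 mm apart at rest, 48 mm with both pressed home.
- catch_left (a joint): Catch on the carrier's +y side, a sprung slide: 0 at rest, grows as it is pressed in, 0.006 m fully home. Takes 3 N to start and 8 N at full travel; the hook is free of the ledge above 0.0042. Springs back when let go.
- catch_right (a joint): Catch on the -y side, the same.
- scraper: Wooden scraper block on a black rubber sole, loose, standing on its sole on the bench to the left or right of the panel, 0.11 to 0.22 kg. Sole 30 mm (its x) by 110 mm (its y), flat underside; the block is 18 mm tall at the sole and carries a grip ridge 20 mm thick (x), 78 mm long (y), whose top is 60 mm above the sole. Origin at the centre of the underside, z up. Both long sides sweep alike.
- chip_0: Curled steel drilling chip, about 16 mm across and 5 mm high, loose on the front half of the plate, wholly 25 to 105 mm in front of the plate's centre and within 50 mm of its middle line; the 60 mm behind them up to the fuse base are free. Origin near its middle on its underside.
- chip_1: Another such chip.
- chip_2: Another such chip.
- chip_3: Another such chip.
- tray: Open steel parts tray, loose, 91 mm (x) by 156 mm (y) by 36 mm high, walls 2 mm, standing on the bench in front of the panel with its far wall 15 to 23 mm in under the plate's front edge. Origin at the centre of its underside.
- cutters: Diagonal cutters with yellow and black grips, 158 mm long, 13 mm high, lying on the bench on the side of the panel where the scraper is not; to be left alone. Origin at the centre of the underside.
- marker: White felt marker with a black cap, 134 mm long, lying on the bench left of the tray; to be left alone. Origin at the centre of the underside.
Not all that is in view belongs to the job. What is shaped like the fuse_carrier but pink or yellow is not meant.

How it is judged:
By the outcome, as a careful person would: the job done as asked, in the order asked, and still so for the second after the job is handed in, while the arm keeps its last pose, push and grip.
It also fails if it takes over 64 s, if anything falls off the work surface, if the arm or the gripper's body presses on something with over 40 N, if the wrist force passes 120 N, or if a joint passes its speed limit or range.

## Working session

There is one attempt and no reset: what is moved stays moved. The work goes in short steps, each a Python script; the robot and the scene stay as the last script left them, time stands still between calls to the robot, and variables do not carry over. Pictures are saved under pics/ and viewed, at most 10 in all, crops included, and the job is handed in when it is done.

```bash
mkdir -p pics; ls; cat > h.py <<'E'
import numpy as np, cv2
from cell import env, kin, camera, calibration, job
def cal(n):
    c=calibration(n); R=cv2.Rodrigues(np.array(c['rvec'],float))[0]; t=np.array(c['tvec'],float).ravel(); return c,R,t
def cloud(n,depth):
    c,R,t=cal(n); v,u=np.mgrid[0:384,0:512]
    P=np.stack([(u-c['cx'])/c['fx']*depth,(v-c['cy'])/c['fy']*depth,depth],-1)
    return (P-t)@R
def ray(n,u,v,z):
    c,R,t=cal(n); d=R.T@np.array([(u-c['cx'])/c['fx'],(v-c['cy'])/c['fy'],1.]); o=-R.T@t
    return o+d*(z-o[2])/d[2]
E
python3 - <<'E'
from h import *
for n in('top','side'):
    im,d=camera(n); np.savez('%s.npz'%n,im=im,d=d)
    cv2.imwrite('pics/%s0.png'%n,im)
    c,R,t=cal(n); print(n,c,-R.T@t)
print(env.get_state(), env.nose_length)
E
```

```text
pics
top {'fx': 475.4046582824826, 'fy': 475.4046582824826, 'cx': 256.14376816221795, 'cy': 184.95793093638264, 'rvec': array([ 2.1169801 , -2.11765047,  0.15177588]), 'tvec': array([0.06325535, 0.57173833, 1.00159644])} [0.39072281 0.03175139 1.08646625]
side {'fx': 496.10142135762334, 'fy': 496.10142135762334, 'cx': 252.62651285447214, 'cy': 195.00135675845493, 'rvec': array([ 2.05183454, -0.17440633,  0.11765505]), 'tvec': array([-0.53228696,  0.13976783,  0.93880256])} [ 0.38601257 -0.8447117   0.5671606 ]
{'time': 0.1, 'qpos': array([ 1.213883  ,  0.47771936,  0.02232431,  1.55631295, -0.01152039,
        1.10932462, -0.08309898]), 'joint_velocities': array([ 0.00048772, -0.00212903,  0.00127082, -0.00204398, -0.00096142,
        0.00022149, -0.00089512]), 'joint_torque': array([ 4.38118717e-03, -5.97759497e+01,  1.61387924e+00, -2.81950414e+01,
        1.29395377e-02,  5.02920346e-03,  1.66576802e-05]), 'tcp_pos': array([ 0.16613561, -0.65381802,  0.30303793]), 'orientation': array([-8.05081996e-04,  9.92269356e-01,  1.24100180e-01, -1.47110092e-04]), 'force': array([ 0.20350371,  0.44866135, -0.14868812]), 'torque': array([ 0.02240639, -0.03313686, -0.04932408]), 'gripper_force': 0.0, 'opening': 0.08557913629446944} 0.0726
```

View pics/top0.png

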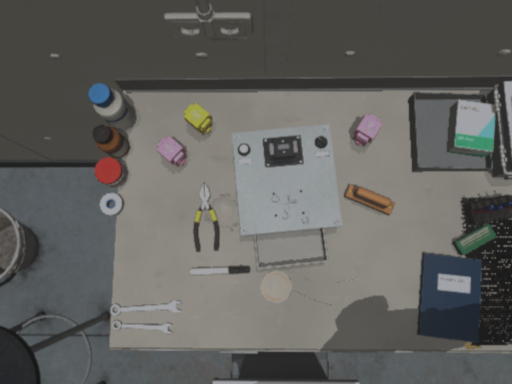

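View pics/side0.png

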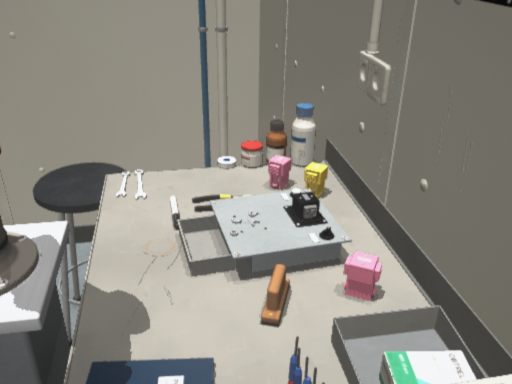

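The top view (up = +x, left = +y) shows these objects:
- Panel: about (287,180).
- Black carrier: (283,151) in the base.
- Chips: around (275,197), (292,200), (285,215) and (305,219).
- Tray: (290,248).
- Scraper: orange-brown, (370,198), on the robot's right.
- Cutters (207,218) and marker (220,270).

Things that could be taken for the carrier are the pink ones at (172,151) and (367,129), the yellow one at (198,118), and the black knobs at (244,149) and (320,142). I choose the black one in the collar at (283,151).

```bash
python3 - <<'E'
from h import *
z=np.load('top.npz'); im,d=z['im'],z['d']
P=cloud('top',d); Z=P[...,2]
b=Z[300:330,200:240]; print('bench z',np.median(b))
roi=np.zeros(Z.shape,bool); roi[115:245,225:350]=1
m=(roi&(Z>0.045)&(Z<0.068)).astype(np.uint8)
m=cv2.morphologyEx(m,cv2.MORPH_CLOSE,np.ones((25,25)))
m=cv2.morphologyEx(m,cv2.MORPH_OPEN,np.ones((9,9)))
c=max(cv2.findContours(m,0,1)[0],key=cv2.contourArea)
w=np.array([ray('top',u,v,.056)[:2] for u,v in c[:,0]],np.float32)
print('plate',cv2.minAreaRect(w),'z',np.median(Z[m>0]))
print(cv2.boxPoints(cv2.minAreaRect(w)))
# carrier top
m2=roi&(Z>0.08); ys,xs=np.nonzero(m2); print('tall px',xs.min(),xs.max(),ys.min(),ys.max(),'z',np.percentile(Z[m2],[5,50,95]))
n,l,s,ce=cv2.connectedComponentsWithStats(m2.astype(np.uint8))
for i in range(1,n): print(s[i],np.median(P[l==i],0))
# scraper
hsv=cv2.cvtColor(im,cv2.COLOR_BGR2HSV)
roi=np.zeros(Z.shape,bool); roi[175:225,335:405]=1
for lo,hi,zz in((.005,.03,.018),(.045,.075,.06)):
    m3=roi&(hsv[...,1]>90)&(hsv[...,0]<20)&(Z>lo)&(Z<hi)
    if zz<.03: m3=roi&(hsv[...,1]>90)&(hsv[...,0]<20)
    ys,xs=np.nonzero(m3); 
    w=np.array([ray('top',u,v,zz)[:2] for u,v in zip(xs,ys)],np.float32)
    print('scr',zz,len(w),cv2.minAreaRect(w), np.median(Z[m3]))
# tray
roi=np.zeros(Z.shape,bool); roi[225:275,245:335]=1
m4=roi&(Z>.024)&(Z<.045); w=P[m4][:,:2].astype(np.float32); print('tray',cv2.minAreaRect(w),w.min(0),w.max(0))
def up(a,k): return cv2.resize(a,None,fx=k,fy=k,interpolation=cv2.INTER_CUBIC)
cv2.imwrite('pics/crop1.png',up(im[120:270,225:400],4))
E
```

```text
bench z 0.0001915858171092634
plate ((0.5866021513938904, -0.002317659556865692), (0.23045161366462708, 0.2200692594051361), 5.341446399688721) z 0.056912086689977784
[[ 0.46163344  0.09651269]
 [ 0.48211992 -0.12260094]
 [ 0.71157086 -0.10114801]
 [ 0.6910844   0.11796562]]
tall px 232 347 116 241 z [0.08706084 0.0979018  1.08646625]
[307 116   1   1   1] [0.39072281 0.03175139 1.08646625]
[283 118   1   1   1] [0.39072281 0.03175139 1.08646625]
[235 120   1   1   1] [0.39072281 0.03175139 1.08646625]
[290 120   1   1   1] [0.39072281 0.03175139 1.08646625]
[272 123   1   1   1] [0.39072281 0.03175139 1.08646625]
[303 123   1   1   1] [0.39072281 0.03175139 1.08646625]
[337 122   1   1   1] [0.39072281 0.03175139 1.08646625]
[323 124   1   1   1] [0.39072281 0.03175139 1.08646625]
[316 126   1   1   1] [0.39072281 0.03175139 1.08646625]
[322 129   1   1   1] [0.39072281 0.03175139 1.08646625]
[232 133   1   1   1] [0.39072281 0.03175139 1.08646625]
[269 136  29  23 538] [0.64569749 0.00436297 0.09753065]
[342 136   1   1   1] [0.39072281 0.03175139 1.08646625]
[314 141   1   1   1] 
[... 2000 characters left out ...]
072281 0.03175139 1.08646625]
[261 231   1   1   1] [0.39072281 0.03175139 1.08646625]
[306 230   1   1   1] [0.39072281 0.03175139 1.08646625]
[305 239   1   1   1] [0.39072281 0.03175139 1.08646625]
[310 241   1   1   1] [0.39072281 0.03175139 1.08646625]
scr 0.018 579 ((0.5460448861122131, -0.1916196644306183), (0.10825071483850479, 0.032886940985918045), 66.67910766601562) 0.04918566987757875
scr 0.06 301 ((0.5433788895606995, -0.19052261114120483), (0.07708877325057983, 0.01889173313975334), 67.364013671875) 0.059484399142197
tray ((0.4348873198032379, -0.012663967907428741), (0.07542724162340164, 0.15609553456306458), 5.840535640716553) [ 0.39072937 -0.09350137] [0.4802319  0.06799134]
```

View pics/crop1.png

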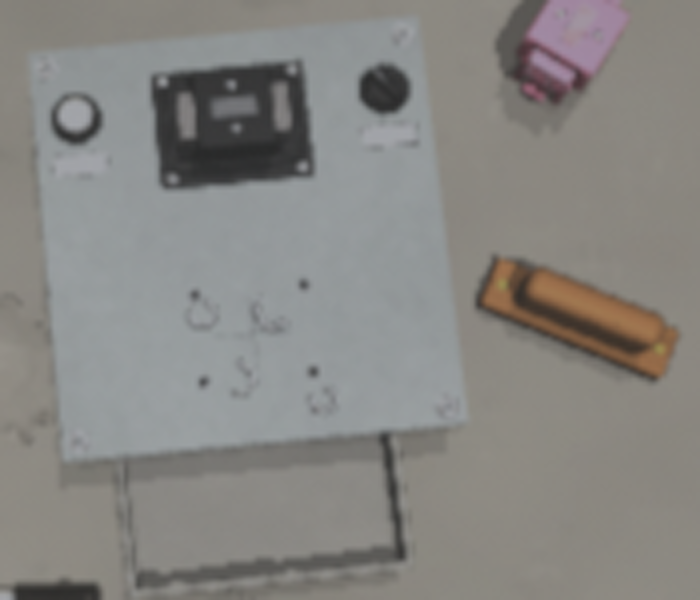

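The crop confirms the black carrier with two grey finger plates, in the collar on the panel. The plate measures 230×220 mm at z≈56 mm and the ridge tops out at 59.5 mm, so both fit the description. The panel sits at (0.587,-0.002) with a yaw of 5.3°. Next I pick up the scraper.

```bash
cat >> h.py <<'E'
C=np.array([.5866,-.0023]); TH=np.radians(5.34)
ux=np.array([np.cos(TH),np.sin(TH)]); uy=np.array([-ux[1],ux[0]])
def pan(x,y,z): return np.r_[C+x*ux+y*uy,z]
def ori(deg): # tool down, y axis (closing) at deg
    a=np.radians(deg); return np.array([0,np.cos((a-np.pi/2)/2+np.pi/4-np.pi/4),np.sin((a-np.pi/2)/2),0]) if False else q_(a)
def q_(a):
    from scipy.spatial.transform import Rotation as Ro
    y=np.array([np.cos(a),np.sin(a),0]); zz=np.array([0,0,-1.]); x=np.cross(y,zz)
    q=Ro.from_matrix(np.c_[x,y,zz]).as_quat(); return np.r_[q[3],q[:3]]
def st(*k):
    s=env.get_state(); print('t %.1f'%s['time'],'tcp',s['tcp_pos'].round(4),'F',s['force'].round(1),'op %.4f gf %.1f'%(s['opening'],s['gripper_force']),*k,flush=True); return s
E
python3 - <<'E'
from h import *
print(ray('top',283,151,.09))
S=np.array([.5447,-.1911])
for a in(-23,157):
    print(a,[None if j is None else j.round(2) for j in (kin.inverse_kinematics(np.r_[S,.098],q_(np.radians(a))),kin.inverse_kinematics(pan(5,0,.16)*0+pan(.005,0,.17),q_(TH+(0 if a<0 else np.pi))),kin.inverse_kinematics(pan(.062,0,.15),q_(TH+np.pi/2)),kin.inverse_kinematics(pan(.062,0,.15),q_(TH-np.pi/2)))])
E
```

```text
[0.63887058 0.00423014 0.09      ]
-23 [array([ 0.53,  0.62, -0.39,  1.92,  0.36,  0.68, -0.48]), array([ 0.35,  0.57, -0.6 ,  1.84,  0.42,  0.86, -0.36]), array([ 0.43,  0.73, -0.77,  1.7 ,  0.6 ,  0.96,  1.09]), array([ 0.14,  0.63, -0.34,  1.72,  0.27,  0.84, -1.79])]
157 [array([-0.56,  1.1 ,  1.26,  1.99, -1.23,  1.12, -2.27]), array([-0.9 ,  0.95,  1.26,  1.92, -1.03,  1.13, -2.25]), array([ 0.43,  0.73, -0.77,  1.7 ,  0.6 ,  0.96,  1.09]), array([ 0.14,  0.63, -0.34,  1.72,  0.27,  0.84, -1.79])]
```

```bash
python3 - <<'E'
from h import *
S=np.array([.5447,-.1911]); q=q_(np.radians(-23))
env.reach(np.r_[S,.20],q); st()
env.movel(np.r_[S,.098],.15); st()
env.grip(0.0,60); st()
env.movel(np.r_[S,.26],.2); st()
im,d=camera('wrist'); cv2.imwrite('pics/w1.png',im)
E
```

```text
t 2.3 tcp [ 0.5444 -0.1927  0.2001] F [ 0.1 -0.4  0.7] op 0.0857 gf 0.0
t 3.1 tcp [ 0.5453 -0.1913  0.0987] F [ 0.7  0.6 -0.3] op 0.0857 gf 0.0
t 3.7 tcp [ 0.5449 -0.1912  0.0983] F [0.3 0.3 4.2] op 0.0191 gf 59.3
t 4.7 tcp [ 0.5438 -0.191   0.2586] F [-0.3  0.6 -2.3] op 0.0194 gf 58.7
```

View pics/w1.png

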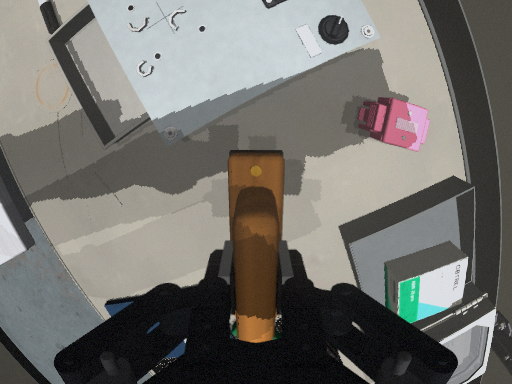

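The wrist view shows the scraper held squarely along its ridge, at (256,210) and parallel to the fingers. Next come the rotation and the sweep.

```bash
python3 - <<'E'
from h import *
Y=[]
for u,v in((275,198.7),(290.5,200),(286,215),(305.5,220)):
    p=ray('top',u,v,.058)[:2]-C; print('chip',(p@ux).round(4),(p@uy).round(4)); Y.append(p@uy)
yo=(max(Y)+min(Y))/2; print(yo)
q=q_(TH)
env.reach(pan(.008,yo,.26),q); st()
env.movel(pan(.008,yo,.165),.15); s0=st()
hit=env.movel(pan(.008,yo,.148),.02,stop_force=5); s=st(hit)
z=s['tcp_pos'][2]
assert .148<z<.161
im,d=camera('side'); cv2.imwrite('pics/s1.png',cv2.resize(im[150:300,150:400],None,fx=3,fy=3))
E
```

```text
chip -0.0443 0.0281
chip -0.0504 -0.0052
chip -0.0821 0.0079
chip -0.0969 -0.0329
-0.0023995684109389577
t 5.5 tcp [ 0.5946 -0.0039  0.2593] F [ 0.3 -1.  -1.2] op 0.0191 gf 58.8
t 6.3 tcp [ 0.5954 -0.0042  0.1657] F [ 0.  -0.6 -2.5] op 0.0196 gf 58.8
t 6.9 tcp [ 0.5949 -0.004   0.1543] F [-0.2  0.2  4.9] op 0.0192 gf 59.8 True
```

View pics/s1.png

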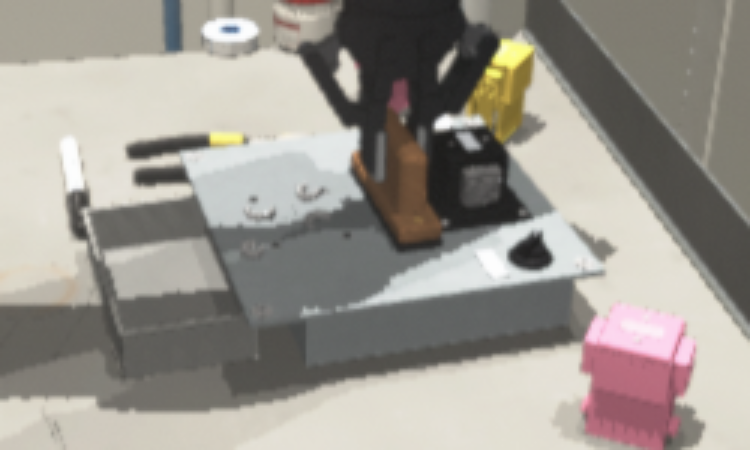

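The scraper's sole is on the plate behind the chips and clear of the carrier. I sweep now.

```bash
python3 - <<'E'
from h import *
yo=-.0024; z=.1537
env.movel(pan(-.085,yo,z),.08); st()
env.movel(pan(-.113,yo,z),.06); st()
env.dwell(.3)
im,d=camera('wrist'); cv2.imwrite('pics/w2.png',im)
env.movel(pan(-.113,yo,.24),.2); st()
im2,d=camera('top'); a=cv2.resize(im2[180:280,225:350],None,fx=3.2,fy=3.2)
im3,d=camera('side'); b=cv2.resize(im3[180:290,160:300],None,fx=2.9,fy=2.9)[:320,:400]
b=cv2.copyMakeBorder(b,0,320-b.shape[0],0,0,0)
cv2.imwrite('pics/after.png',np.hstack([a[:320],b]))
E
```

```text
t 8.2 tcp [ 0.5022 -0.0126  0.1543] F [ 2.4 -0.3  7.8] op 0.0192 gf 60.2
t 8.9 tcp [ 0.474  -0.0151  0.1542] F [1.1 1.3 9.3] op 0.0191 gf 60.4
t 9.8 tcp [ 0.4727 -0.0158  0.2386] F [ 0.4 -0.1 -2.2] op 0.0193 gf 58.8
```

View pics/after.png

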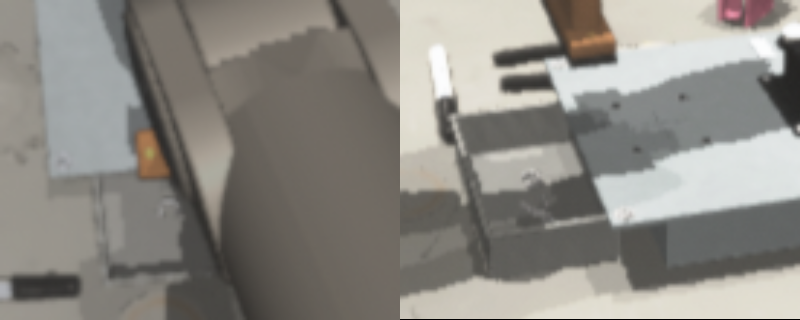

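The plate looks clear, with only its drill holes left, and chips show in the tray at (170,205) in the left half and (530,180) in the right half. I carry the scraper back over its spot and check the count from above before putting it down.

```bash
python3 - <<'E'
from h import *
S=np.array([.5447,-.1911]); q=q_(np.radians(-23))
env.reach(np.r_[S,.26],q); st()
im2,d=camera('top'); a=cv2.resize(im2[180:275,230:345],None,fx=4,fy=4,interpolation=cv2.INTER_CUBIC)
im3,d=camera('side'); b=cv2.resize(im3[195:275,170:260],None,fx=4,fy=4,interpolation=cv2.INTER_CUBIC)
b=cv2.convertScaleAbs(b,alpha=1.5); a=cv2.convertScaleAbs(a,alpha=1.4)
b=cv2.copyMakeBorder(b[:380,:340],0,max(0,380-b.shape[0]),0,0,0)
cv2.imwrite('pics/after2.png',np.hstack([a[:380],b[:380,:340]]))
E
```

```text
t 10.7 tcp [ 0.5444 -0.191   0.259 ] F [-0.8  0.8 -0.8] op 0.0192 gf 58.8
```

View pics/after2.png

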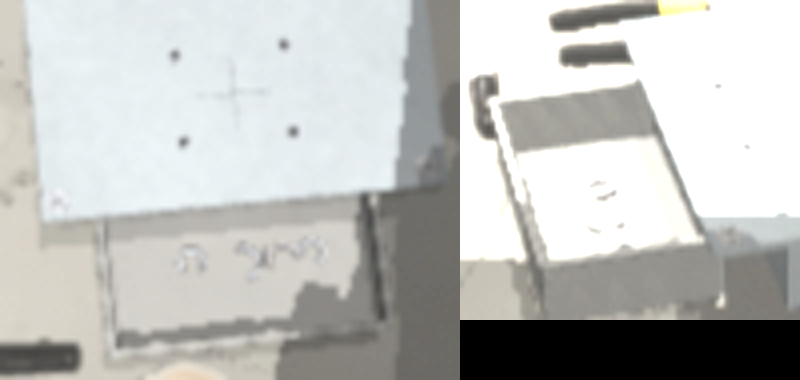

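The plate is empty. The tray holds one chip at (190,258) and three in a row at (262,258), (285,246) and (318,250). I put the scraper down and refine the carrier position.

```bash
python3 - <<'E'
from h import *
S=np.array([.5447,-.1911])
env.movel(np.r_[S,.110],.2)
hit=env.movel(np.r_[S,.092],.02,stop_force=4); s=st(hit)
env.grip(.06); st()
env.movel(np.r_[S,.24],.25)
env.reach(pan(.062,0,.26),q_(TH-np.pi/2)); st()
c,R,t=cal('wrist'); im,d=camera('wrist'); np.savez('w3.npz',im=im,d=d,R=R,t=t); print(c)
cv2.imwrite('pics/w3.png',im)
z=np.load('top.npz'); P=cloud('top',z['d']); Z=P[...,2]
m=np.zeros(Z.shape,bool); m[130:170,260:305]=1
for lo in(.085,.094):
    k=m&(Z>lo)&(Z<.11); w=P[k][:,:2]-C; w=np.c_[w@ux,w@uy]; print(lo,k.sum(),np.percentile(w,[2,50,98],axis=0).round(4))
E
```

```text
t 12.3 tcp [ 0.5448 -0.1912  0.0983] F [-0.3 -0.9  6.1] op 0.0194 gf 60.0 True
t 12.8 tcp [ 0.544  -0.1911  0.0975] F [-0.7 -0.2 -0.9] op 0.0603 gf 0.0
t 14.7 tcp [0.6478 0.0024 0.2586] F [ 0.1 -0.4  0.2] op 0.0597 gf 0.0
{'fx': 297.3186396354542, 'fy': 297.3186396354542, 'cx': 255.35459467742393, 'cy': 194.9995329332556, 'rvec': array([-2.12552898,  1.93920605,  0.32497753]), 'tvec': array([-0.05759068,  0.58301177,  0.54879722])}
0.085 513 [[ 0.0404 -0.028 ]
 [ 0.0603  0.0008]
 [ 0.0818  0.029 ]]
0.094 396 [[ 0.0405 -0.0205]
 [ 0.0608  0.0004]
 [ 0.0822  0.0205]]
```

View pics/w3.png

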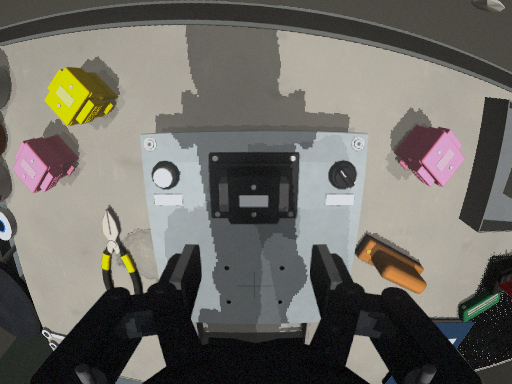

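The wrist view puts the carrier at (254,190), midway between the fingers at columns 185 and 328. The scraper stands upright on the bench at (392,262). Depth gives the carrier centre at panel (61.3, 0.4) mm, close to the stated 62, 0. Next I pinch the catches and draw.

```bash
python3 - <<'E'
from h import *
env.grip(.085); q=q_(TH-np.pi/2); x,y=.0617,.0002
env.movel(pan(x,y,.16),.15,rot=q); st()
hit=env.movel(pan(x,y,.134),.06,stop_force=8); s=st(hit)
if hit: raise SystemExit
env.grip(.0,45); s=st()
print('op',s['opening'])
if .044<s['opening']<.052:
    p=s['tcp_pos']
    hit=env.movel(pan(x,y,.142),.03,stop_force=12); s=st(hit)
    if not hit:
        hit=env.movel(pan(x,y,.174),.05,stop_force=15); s=st(hit)
E
```

```text
t 15.9 tcp [0.6487 0.0038 0.1609] F [ 1.   0.8 -0.3] op 0.0847 gf 0.0
t 16.5 tcp [0.6479 0.0036 0.1337] F [0.7 0.6 0.7] op 0.0846 gf 0.0 False
t 17.0 tcp [0.6488 0.004  0.1365] F [-4.9 -0.1 15. ] op 0.0435 gf 45.9
op 0.04347949059189414
```

The opening is 43.5 mm rather than 48, and the tool feels a 15 N upward push. I look before lifting.

```bash
python3 - <<'E'
from h import *
s=st(); print(s['torque'])
im,d=camera('side'); a=cv2.resize(im[150:250,260:370],None,fx=3.6,fy=3.6,interpolation=cv2.INTER_CUBIC)
w,d=camera('wrist'); b=cv2.resize(w[150:384,120:390],None,fx=1.5,fy=1.5)
b=cv2.convertScaleAbs(b,alpha=1.7); h=max(a.shape[0],b.shape[0])
p=lambda i:cv2.copyMakeBorder(i,0,h-i.shape[0],0,0,0)
cv2.imwrite('pics/g1.png',np.hstack([p(cv2.convertScaleAbs(a,alpha=1.5)),p(b)])[:, :800])
E
```

```text
t 17.0 tcp [0.6488 0.004  0.1365] F [-4.9 -0.1 15. ] op 0.0435 gf 45.9
[-0.01961774  0.97551183  0.05048923]
```

View pics/g1.png

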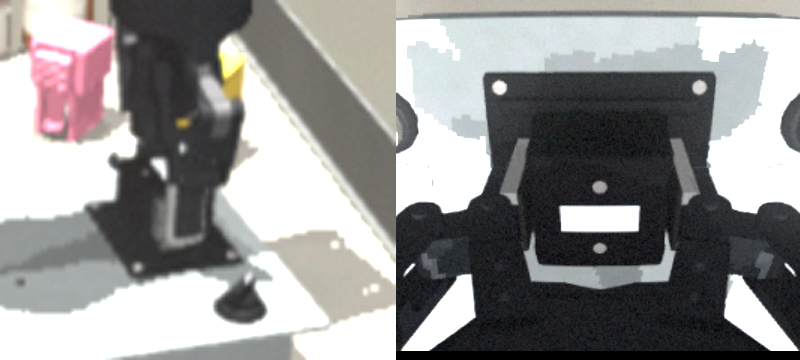

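The pads sit on the grey finger plates, seen at (185,215) on the left and (515,190)/(685,190) on the right. The up-force fits the pads swinging forward while they stick to the plates. I ease up to relieve it and then draw.

```bash
python3 - <<'E'
from h import *
x,y=.0617,.0002
for z in(.137,.140,.143):
    env.movel(pan(x,y,z),.02); s=st()
    if s['force'][2]<-15: break
E
```

```text
t 17.4 tcp [0.6478 0.0035 0.1368] F [-1.1  0.   0.5] op 0.0434 gf 46.9
t 17.7 tcp [0.648  0.0036 0.1399] F [ 0.2 -0.3 -1.4] op 0.0436 gf 46.4
t 18.0 tcp [0.6481 0.0036 0.1432] F [ 0.4  0.3 -1.3] op 0.0431 gf 46.4
```

```bash
python3 - <<'E'
from h import *
x,y=.0617,.0002
h=env.movel(pan(x,y,.185),.05,stop_force=15); st(h)
h=h or env.movel(pan(x,y,.274),.08,stop_force=15); st(h)
env.dwell(.5)
im,d=camera('side'); im2,_=camera('top'); w,_=camera('wrist')
c=cv2.resize(im[70:270,170:400],None,fx=1.9,fy=1.9,interpolation=cv2.INTER_CUBIC)
b=cv2.resize(w,(360,270)); b=cv2.copyMakeBorder(cv2.convertScaleAbs(b,alpha=1.5),0,380-270,0,0,0)
cv2.imwrite('pics/f1.png',np.hstack([cv2.convertScaleAbs(c,alpha=1.3),b])[:,:800])
P=cloud('side',d); Z=P[...,2]; 
k=np.linalg.norm(P[...,:2]-pan(x,y,0)[:2],axis=-1)<.035
k&=(Z>.12)&(Z<.26); print('side z',np.percentile(Z[k],[0.5,2,5,50]))
st()
E
```

```text
t 19.0 tcp [0.6478 0.0036 0.1847] F [-0.8 -0.9 -2.7] op 0.0433 gf 46.4 False
t 20.2 tcp [0.6477 0.0035 0.2732] F [-0.4 -0.2 -2.3] op 0.0433 gf 46.4 False
side z [0.16408277 0.16664298 0.17110178 0.21319644]
t 20.9 tcp [0.648  0.0036 0.274 ] F [-0.2  0.2 -1. ] op 0.0434 gf 46.4
```

View pics/f1.png

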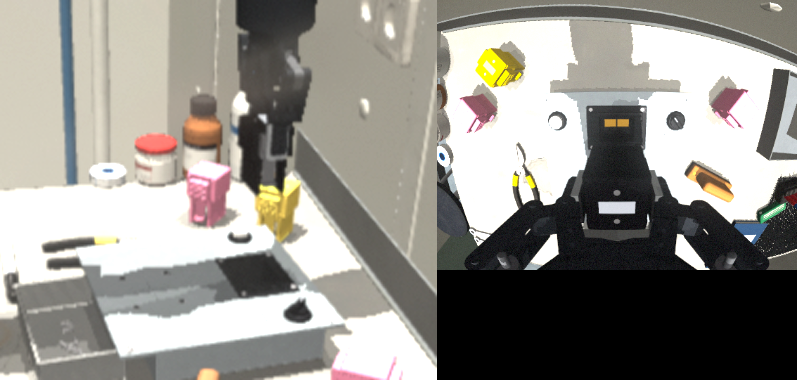

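The carrier is out of the base and upright, with its underside at z≈0.163, about 10 cm above the collar. The base is open at (255,275), the chips are in the tray at (68,335) and the scraper stands on the bench.

```bash
python3 - <<'E'
from h import *
print(job.job_done())
E
```

```text
the job is handed in; nothing more can be done
None
```

The job is handed in: the chips are off the plate and show in the tray (I counted four in the last top view), the scraper is back on the bench, and the arm is holding the carrier upright by its squeezed catches about 10 cm above the base, at about 21 s of the 64 s allowed.

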